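# Shim the gap between two cupboard doors

## Robot

A 6-joint arm with a two-finger parallel gripper is mounted at the origin on the work surface. World frame = base frame: x ahead of the robot, y to its left, z up, the work surface at z = 0. Lengths are in m, angles in rad, forces in N, time in s.
With the tool pointing down it reaches from about 0.275 to 0.75 m from the base axis. Payload 10.2 kg.
Tool frame: the origin (TCP) lies midway between the tips of the shut fingers; the grasp point (between the pads) lies 19 mm behind it (env.hold_point_z is the distance from the TCP to the grasp point, in m); z points along the fingers, y is the line along which they close (so a half turn about z gives the same grasp; the last joint's range is limited). The gripper opens to 85 mm and grips with 20 to 120 N. Pads are 22 mm wide; open, the fingers measure 114 mm over their backs; the gripper's body (76 mm by 85 mm) begins 54 mm behind the grasp point. The pads swing forward as they close: fully open they stand 13 mm farther back than shut.
Start: joints at [-1.464, 0.313, 1.498, -0, 1.331, -0.223], TCP at [0.17, -0.497, 0.231] pointing down, gripper open.
Joint ranges: [-2.94, 2.94], [-0.97, 2.17], [0.19, 2.56], [-1.23, 4.37], [0.02, 3.11], [-2.88, 2.88]. Speed limits (rad/s): [2.39, 2.39, 3.01, 3.14, 3.14, 3.14].

## Interface

Orientations are given as a unit quaternion [x, y, z, w].
In Python, from bench import env, kinematics, monitor, eyes, job gives the robot as it stands. The module is installed in compiled form; this text tells all that it offers. Calls block until the motion is done:
- env.reach(position, orientation): joint-space move of the TCP to a pose.
- env.movel(position, velocity=0.15, frame=None, guard=None): straight line of the TCP; frame=None keeps the orientation; velocity is the mean speed in m/s. With guard (N) it stops when the force on the tool has changed by that much, and returns True; else False.
- env.set_joints(angles): joint-space move.
- env.release() and env.close_gripper(effort=None): open the fingers fully, or close them until they stop; effort is the grip in N (None keeps the last).
- env.hold(seconds).
- kinematics.ik(position, orientation): joint angles nearest the present ones, or None.
- monitor.sense(): the state.
- eyes.grab_frame(name): name is "scene" or "top"; returns a dict with "frame" (384x512x3 uint8, red, green, blue), "mtx" (3x3 intrinsics, pixels), "view" (4x4, takes a point from world to camera coordinates). Camera axes: x right, y down, z forward; pixel columns grow to the right and rows downward; lengths in m; the calibration is good to about 2 mm. A picture is of the moment at which its call begins. There is no depth.
A pose or a line that the arm cannot do raises env.MotionError and nothing moves.
- job.hand_in(): hands the job in; it is judged then, once.
The state is a dict: "clock": time; "joints": joint angles; "qvel": joint speeds; "joint_efforts": joint torques, N m; "position": TCP position; "ee_rot": TCP orientation; "contact_force": force on the tool from outside, world axes, zero at the start; "ft_torque": the same for the moment, N m; "finger_gap": opening from 0.0 (shut) to 1.0 (fully open); "gripper_force": force on a finger pad.
Only numpy, scipy, OpenCV 4.12 (cv2) and the standard library are available. Lean on these libraries where they do the work, as an engineer would, in place of code of your own. Each camera call takes 0.05 s, during which the arm holds its last target. There are 200 camera calls.

## Task

The small cupboard lies on its back with its two doors shut. Take the taper feeler out of its wooden stand, slide it tip down into the gap between the two doors and, still holding it, press it gently until it drags, so that the doors nip it and it stays standing upright by itself when you let go. Do not drop it in, do not force it or the sprung door will split, and leave the pots alone.

Things in the scene. Friction and masses are not known exactly. Their poses are not given: they have to be found in the camera images.
- blade_grip (a point): Centre of the dark wooden handle of the taper feeler: 18 mm thick (y) x 36 wide (x) x 46 high (z). Below it is a steel wedge blade, 30 mm wide (x), 60 mm long, 15 mm thick (y) at the handle, both faces tapering evenly to 3 mm at the tip, 83 mm below this point. Mass about 110 g. It starts upright in the stand's slot, the handle resting on the stand's top.
- blade: The same taper feeler; origin at the middle of the blade's tip, z up towards the handle, x along the blade's width, y through its thickness.
- blade_tip (a point): Middle of the tip of the taper feeler's blade.
- stand: Fixed wooden block 70 (x) x 160 (y) x 72 mm high, origin at the centre of its underside. The feeler hangs in its slot (36 x 18 mm, at y = -40 mm); an awl with a round handle stands at y = +48 mm, its top 117 mm above the table.
- cupboard: Fixed pine cupboard on its back, 300 (x) x 268 mm (y -138 to +130), frame top 102 mm above the table; origin on its underside. Two doors with green panels lie flat in it, tops at 100 mm; the gap between them runs along x for 259 mm, into a hollow (68 mm clear below the doors). Each door has a brass knob 22 mm across and high at x = +100 mm, 35 mm from the gap.
- leaf_edge (a point): Where the sprung door's upper edge beside the gap rests unpressed, mid-length (x = 0 of the cupboard); it does not follow the door. Axes as the cupboard's: z up, x along the gap, y from the sprung door across the gap. The other door, on the +y side, is rigid; its edge is 6 to 12.5 mm from this point (not measured: find it by sight or feel).
- jug_mid (a point): Middle of a terracotta jug 104 mm in diameter with a handle to 77 mm from its axis, 120 mm high (this point 60 mm up).
- cup_mid (a point): Middle of a terracotta cup, 72 mm across, 70 mm high.
- bowl_mid (a point): Middle of an amber glazed bowl, 120 mm across, 50 mm high.
- sprung_door (a point): Top centre of the sprung door (100 mm wide, 20 mm thick), on the -y side of the gap. It gives towards -y against a grey felt strip: about 6 N sideways to start, then 10 N more per mm, up to 6 mm. To nip the blade well it must give by a hair (at least 5 N on the blade); it splits if the blade presses on it with more than 16 N. Stop at a drag (downward push) of 8 to 11 N on a centred blade; 15 N may split it.
Mind the look-alikes: they are no part of the job. Leave any red or white look-alike of the blade alone.

How it is judged:
By the outcome, as a careful person would: the job done as asked, in the order asked, and still so for the second after the job is handed in, with the robot touching nothing.
It also fails if it takes over 54 s, if anything falls off the work surface, if the arm or the gripper's body presses on something with over 40 N, if the wrist force passes 120 N, or if a joint passes its speed limit or range.

## Working session

There is one attempt and no reset: what is moved stays moved. The work goes in short steps, each a Python script; the robot and the scene stay as the last script left them, time stands still between calls to the robot, and variables do not carry over. Pictures are saved under pics/ and viewed, at most 10 in all, crops included, and the job is handed in when it is done.

```bash
mkdir -p pics; python3 - <<'E'
from bench import env,eyes,monitor
import cv2,numpy as np
for n in("scene","top"):
    d=eyes.grab_frame(n); np.savez(n,**d)
    cv2.imwrite(f"pics/{n}0.png",cv2.resize(d["frame"][:,:,::-1],(800,600),interpolation=cv2.INTER_CUBIC))
    print(d["mtx"],d["view"])
s=monitor.sense();print(s,env.hold_point_z)
E
```

```text
[[455.68514441   0.         257.50473368]
 [  0.         455.68514441 188.14565245]
 [  0.           0.           1.        ]] [[ 0.57514945  0.81797831 -0.01070491 -0.27544658]
 [ 0.53219772 -0.38408098 -0.75448485 -0.24692496]
 [-0.62126379  0.42824442 -0.65623016  1.5401417 ]
 [ 0.          0.          0.          1.        ]]
[[398.96170194   0.         260.42197275]
 [  0.         398.96170194 186.45707038]
 [  0.           0.           1.        ]] [[-0.01894302 -0.99977837 -0.00918577 -0.02618289]
 [-0.99761002  0.01951094 -0.06628408  0.53237126]
 [ 0.06644862  0.0079082  -0.99775851  1.04855586]
 [ 0.          0.          0.          1.        ]]
{'clock': 0.1, 'joints': array([-1.46442360e+00,  3.13389029e-01,  1.49835696e+00,  1.79191913e-05,
        1.33099739e+00, -2.23416085e-01]), 'qvel': array([ 0.00134161, -0.00093848, -0.00122658, -0.0004567 , -0.00046561,
       -0.00105767]), 'joint_efforts': array([ 2.93713303e-03, -4.12897360e+01, -2.60141104e+01, -1.34150205e-04,
        3.04465670e-03, -6.08075339e-06]), 'position': array([ 0.16997781, -0.49648211,  0.23079643]), 'ee_rot': array([ 9.86435881e-01,  1.64146037e-01,  4.23390479e-05, -5.73868269e-04]), 'contact_force': array([ 0.45304345,  0.34789734, -0.57811379]), 'ft_torque': array([-0.02186438, -0.00067689, -0.02166393]), 'gripper_force': 0.0, 'finger_gap': 0.9990894551714234} 0.0187
```

View pics/scene0.png

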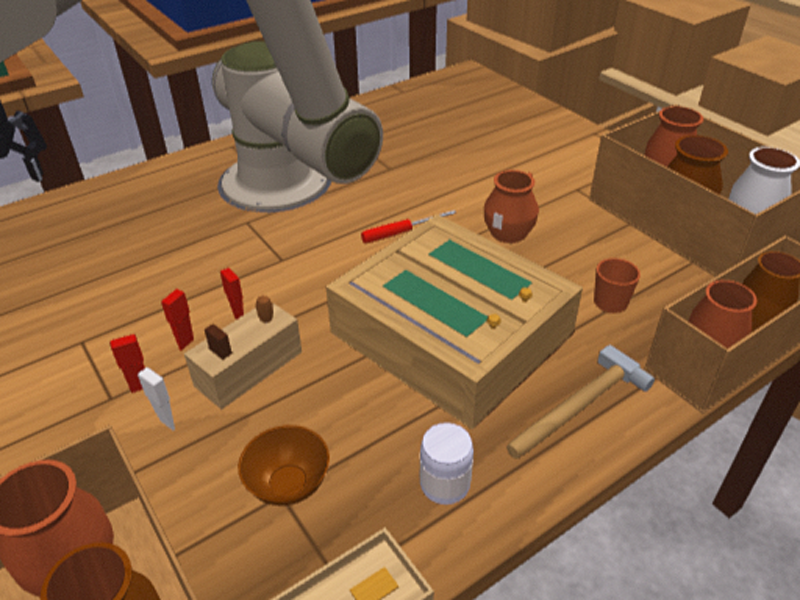

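View pics/top0.png

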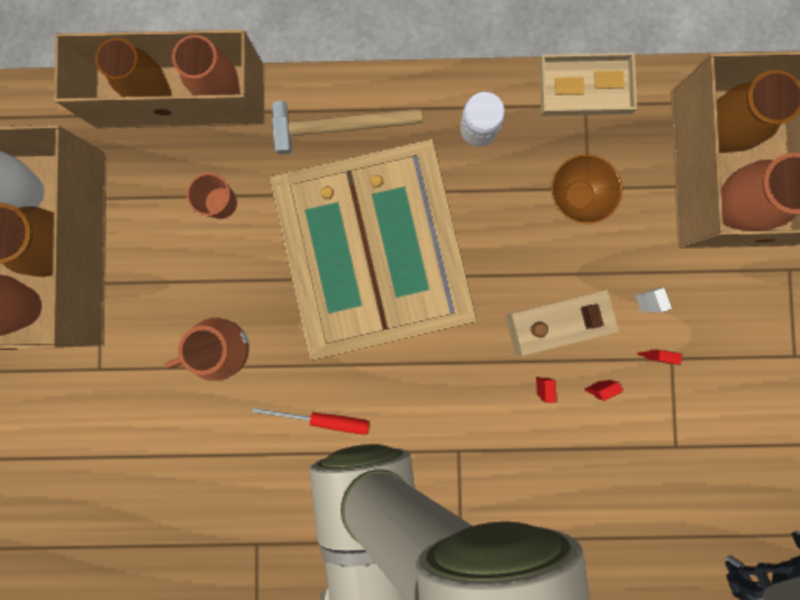

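The top view shows the stand around (563,322), with the dark feeler handle at (592,317) and the awl at (540,329). The gap runs from (350,172) to (385,328). The grey felt is to its right, so the sprung door is on world -y. The white and red look-alikes sit right of and below the stand. I'll zoom in and segment next.

```bash
cat > h.py <<'E'
import numpy as np,cv2
def cam(n):
    d=np.load(n+".npz"); return d["frame"],d["mtx"],d["view"]
def ray(n,p):
    _,K,V=cam(n); R=V[:3,:3]; c=-R.T@V[:3,3]
    return c,R.T@np.linalg.solve(K,[p[0],p[1],1])
def plane(n,p,z):
    c,d=ray(n,p); return c+d*(z-c[2])/d[2]
def proj(n,P):
    _,K,V=cam(n); q=K@(V[:3,:3]@np.array(P)+V[:3,3]); return q[:2]/q[2]
E
python3 - <<'E'
from h import *
t,K,V=cam("top"); s=cam("scene")[0]
print("cam",ray("top",(0,0))[0],ray("scene",(0,0))[0])
# gap: per-row profile edges
g=t.astype(float).mean(2); L=[];Rr=[];W=[]
for r in range(116,206):
    c0=224+(r-110)*(246.4-224)/(210-110)
    xs=np.arange(int(c0)-8,int(c0)+10); p=g[r,xs]; hi=np.median(p); 
    i=p.argmin(); half=(hi+p.min())/2
    a=i
    while p[a]<half:a-=1
    b=i
    while p[b]<half:b+=1
    l=xs[a]+(p[a]-half)/(p[a]-p[a+1]); rr=xs[b]-(p[b]-half)/(p[b]-p[b-1])
    L.append(plane("top",(l,r),.1)[:2]);Rr.append(plane("top",(rr,r),.1)[:2])
for n,P in(("left(+y)",L),("right(-y)",Rr)):
    P=np.array(P);k=np.polyfit(P[:,0],P[:,1],1);k2=np.polyfit(P[:,0],P[:,1]-np.polyval(k,P[:,0]),0)
    print(n,k,np.degrees(np.arctan(k[0])),P[:,0].min(),P[:,0].max(),np.std(P[:,1]-np.polyval(k,P[:,0])))
# dark handle
hsv=cv2.cvtColor(t,cv2.COLOR_RGB2HSV)
m=((g<75)).astype(np.uint8); m[:190]=0;m[215:]=0;m[:,:365]=0;m[:,392:]=0
c=max(cv2.findContours(m,0,1)[0],key=cv2.contourArea);print(cv2.minAreaRect(c))
a=cv2.resize(t[175:260,320:445],None,fx=6.4,fy=6.4,interpolation=0)[:300,:800]
b=cv2.resize(s[160:265,60:200],None,fx=2.857,fy=2.857,interpolation=0)[:300,:400]
e=cv2.resize(t[100:220,205:365][:120,:160],None,fx=2.5,fy=2.5,interpolation=0)
o=np.zeros((600,800,3),np.uint8);o[:300,:800]=a[:300];o[300:,:400]=b;o[300:,400:]=e
cv2.imwrite("pics/c1.png",o[:,:,::-1])
E
```

```text
cam [ 0.46092784 -0.04485633  1.08125277] [ 1.24667012 -0.52908694  0.82143765]
left(+y) [ 0.21534595 -0.09772293] 12.152824696948397 0.48141792224930274 0.7043751892768815 0.00017983119673799642
right(-y) [ 0.21461931 -0.10581518] 12.1130303873869 0.48126186373984875 0.7042017808764642 0.00016611043914221152
((378.5000305175781, 202.00003051757812), (14.309601783752441, 10.6715669631958), 75.96376037597656)
```

View pics/c1.png

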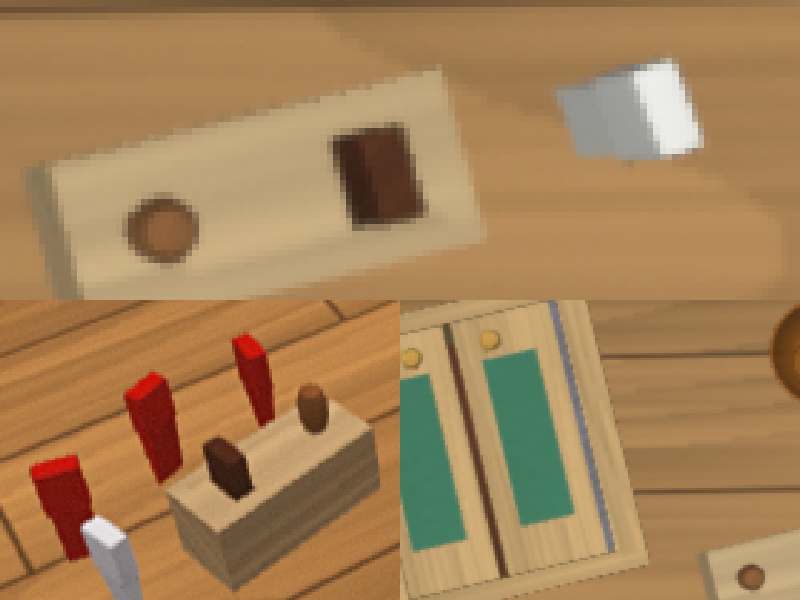

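The crop shows the lit handle top centred at crop (393,173) and the stand's top corners at (50,162), (440,70) and (485,238). The gap is about 8 mm wide with a yaw of 12.1°. The look-alikes are clear of the open fingers.

```bash
python3 - <<'E'
from h import *
from bench import env,kinematics,monitor
px=lambda u,v:(320+u/6.4-.5,175+v/6.4-.5)
A,B,C=[plane("top",px(*p),.072)[:2] for p in((50,162),(440,70),(485,238))]
e=A-B;print("len",np.linalg.norm(e),np.linalg.norm(C-B));e/=np.linalg.norm(e)
yaw=np.arctan2(e[1],e[0])-np.pi/2
ex=np.array([np.cos(yaw),np.sin(yaw)]);ey=np.array([-ex[1],ex[0]])
ctr=(A+C)/2; pb=ctr-.04*ey
ph=plane("top",px(393,173),.118)[:2]
print("yaw",np.degrees(yaw),"stand",ctr,"blade by stand",pb,"by handle",ph)
print("scene proj of handle top (expect ~ px)",proj("scene",[*ph,.118]),proj("scene",[*pb,.118]))
mid=plane("top",(235,160),.1);print("gap mid",mid)
p=(pb+ph)/2
qf=lambda th:[np.cos(th/2),np.sin(th/2),0,0]
for th in(yaw,yaw+np.pi):print(th,kinematics.ik([*p,.0793],qf(th)),kinematics.ik([.6,.027,.1],qf(th)))
E
```

```text
len 0.15845773597960078 0.06820041029081289
yaw 12.156804090990837 stand [ 0.47445358 -0.29009303] blade by stand [ 0.48287709 -0.32919603] by handle [ 0.4830489  -0.32650592]
scene proj of handle top (expect ~ px) [139.01053612 208.87554274] [137.86386109 209.3167787 ]
gap mid [0.59318645 0.02464788 0.1       ]
0.21217625790770644 [-7.96956410e-01  5.94261500e-01  1.49347025e+00 -4.44089210e-16
  1.05386090e+00  5.61663659e-01] [-1.49898684e-01  6.01149857e-01  1.41946572e+00 -4.44089210e-16
  1.12097708e+00  1.20872138e+00]
3.3537689114974993 [-7.96956410e-01  5.94261500e-01  1.49347025e+00 -4.44089210e-16
  1.05386090e+00 -2.57992899e+00] [-1.49898684e-01  6.01149857e-01  1.41946572e+00 -4.44089210e-16
  1.12097708e+00 -1.93287127e+00]
```

```bash
python3 - <<'E'
from h import *
from bench import env,monitor,eyes
th=.2122;q=[np.cos(th/2),np.sin(th/2),0,0];p=[.483,-.3275]
env.reach([*p,.20],q)
print(env.movel([*p,.0793],velocity=.12,guard=8))
s=monitor.sense();print(s["clock"],s["position"],s["contact_force"])
env.close_gripper(effort=50)
s=monitor.sense();print(s["clock"],s["position"],s["contact_force"],s["finger_gap"],s["gripper_force"])
env.movel([*p,.25],velocity=.12)
s=monitor.sense();print(s["clock"],s["position"],s["contact_force"],s["finger_gap"],s["gripper_force"])
d=eyes.grab_frame("scene");np.savez("scene1",**d)
cv2.imwrite("pics/c2.png",cv2.resize(d["frame"][60:240,60:300,::-1],(800,600)))
E
```

```text
False
2.6 [ 0.48329515 -0.32783726  0.0800786 ] [ 0.25824194 -1.00672988  0.13177393]
3.225 [ 0.48371131 -0.32938221  0.08020354] [ 1.31541304 -6.84270996  0.52508691] 0.1982354718420672 52.445470690727234
4.8 [ 0.48284602 -0.32732471  0.24928391] [-0.07154272  0.15686566 -0.68885475] 0.19906189790959913 52.27872848510742
```

View pics/c2.png

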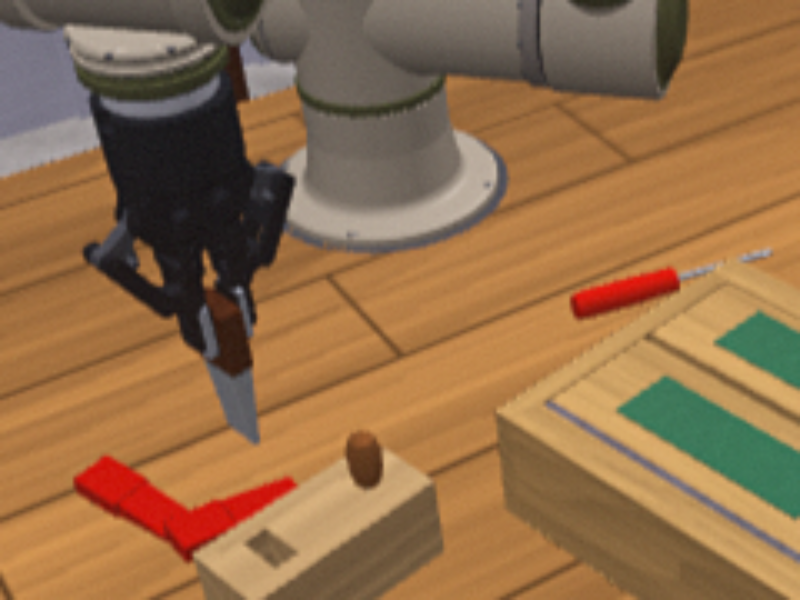

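The feeler is held upright at about a 17–18 mm opening, and the slot is empty. The red look-alikes, which were balancing on their tips, have toppled by themselves; I passed well above them. Next I'll move over the gap.

```bash
cat >> h.py <<'E'
TH=.2117;Q=[np.cos(TH/2),np.sin(TH/2),0,0]
EX=np.array([np.cos(TH),np.sin(TH),0]);EY=np.array([-np.sin(TH),np.cos(TH),0])
G0=np.array([.593,.0257,0]); TIP=.0682
E
python3 - <<'E'
from h import *
from bench import env,monitor,eyes
env.reach(G0+[0,0,.25],Q)
env.movel(G0+[0,0,.106+TIP],velocity=.08)
env.hold(.3)
F=[]
for i in range(4):
    s=monitor.sense();F.append(s["contact_force"]);env.hold(.05)
print(s["clock"],s["position"],s["ee_rot"],np.array(F))
d=eyes.grab_frame("scene");np.savez("scene2",**d)
t=s["position"]-[0,0,TIP];print(proj("scene2",t),proj("scene2",G0+[0,0,.1]))
cv2.imwrite("pics/c3.png",cv2.resize(d["frame"][110:245,210:390,::-1],(800,600),interpolation=0))
E
```

```text
7.7833 [0.59302433 0.02567776 0.1742519 ] [9.94404248e-01 1.05641798e-01 4.50652074e-05 1.37586465e-05] [[-0.2934376   0.68289452 -1.95476373]
 [-0.1978611   0.30583833 -0.4768585 ]
 [ 0.68532997 -0.31221569 -1.30063099]
 [-0.27955416 -0.20354851 -0.75255378]]
[292.50629539 179.46863971] [292.40922817 181.35346913]
```

View pics/c3.png

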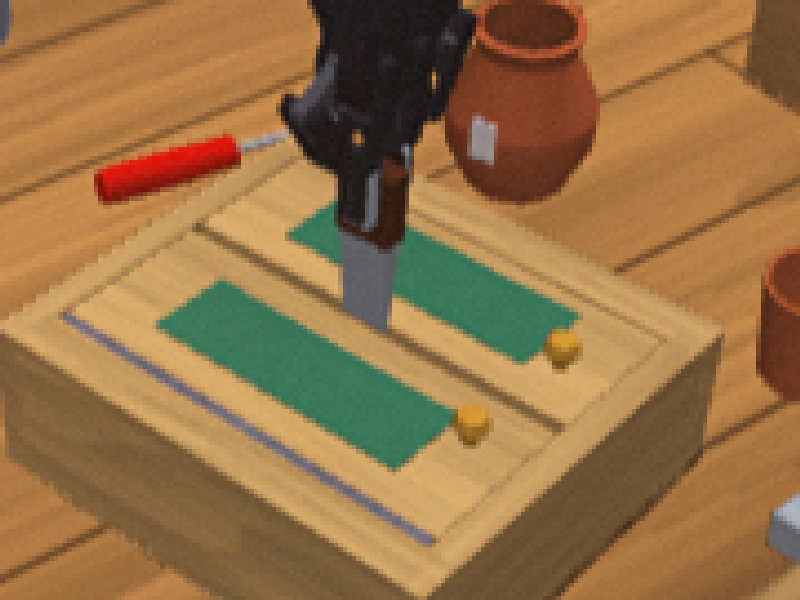

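The tip hangs just above the gap, at crop (370,325), in line with it. I'll lower it 9 mm into the gap, then feel both sides to centre it.

```bash
cat >> h.py <<'E'
from bench import env,monitor
def F(n=8):
    a=[]
    for i in range(n): a.append(monitor.sense()["contact_force"]); env.hold(.025)
    f=np.mean(a,0); return np.array([f@EX,f@EY,f[2]])
def off():
    p=monitor.sense()["position"]-G0; return np.array([p@EX,p@EY,p[2]-TIP-.1])*1000  # mm; z = tip rel. door top
def tgt(y,z): return G0+EY*y/1000+[0,0,.1+TIP+z/1000]
E
python3 - <<'E'
from h import *
b=F();np.save("base",b);print("base",b,off())
hit=env.movel(tgt(0,-9),velocity=.015,guard=4)
print(hit,off(),F()-b)
if not hit:
    for sg in(1,-1):
        h=env.movel(tgt(4*sg,-9),velocity=.006,guard=3.5)
        print(sg,h,off(),F()-b)
        env.movel(tgt(0,-9),velocity=.01)
print(off(),F()-b,monitor.sense()["clock"])
E
```

```text
base [-0.02673419 -0.14022491 -1.02568737] [ 0.02644579 -0.02347222  6.00936552]
False [ 4.42629958e-02 -4.42096371e-03 -8.89124164e+00] [-0.04216497  0.2445217  -0.23487545]
1 True [-0.16201458  1.16964056 -9.38179323] [ 0.20582367 -1.9504399   0.99439436]
-1 True [-0.31388295 -2.3307227  -9.66479824] [0.1083529  0.69454714 0.23757814]
[ 0.02167908  0.04773481 -9.00317857] [ 0.16826076  0.05042534 -0.15350423] 11.7
```

```bash
python3 - <<'E'
from h import *
b=np.load("base.npy")
env.movel(tgt(-.6,-9),velocity=.01)
hit=env.movel(tgt(-.6,-18),velocity=.012,guard=4)
o=off();print(hit,o,F()-b)
if not hit:
    for sg in(1,-1):
        h=env.movel(tgt(-.6+2.5*sg,-18),velocity=.004,guard=3.5)
        print(sg,h,off(),F()-b)
        env.movel(tgt(-.6,-18),velocity=.01)
print(off(),F()-b,monitor.sense()["clock"])
E
```

```text
False [  0.04897164  -0.64111302 -17.91107641] [0.05207759 0.21249024 0.08549956]
1 True [ -0.17475559  -0.16926352 -18.39469831] [ 0.5050271  -1.95578843  1.04091569]
-1 True [ -0.35057659  -1.55053751 -18.66192198] [-0.01268342  0.48117627 -0.070329  ]
[  0.01964753  -0.59997366 -18.00720433] [ 0.40875051  0.26059133 -0.30689253] 15.075
```

```bash
python3 - <<'E'
from h import *
b=np.load("base.npy")
y=-.75
env.movel(tgt(y,-18),velocity=.01)
h=env.movel(tgt(y,-23),velocity=.01,guard=5);z=off()[2] if h else -23
print(h,off(),F()-b)
for i in range(26):
    z-=.4
    h=env.movel(tgt(y,z),velocity=.004,guard=12)
    f=F(6)-b; print(np.round([y,z],2),np.round(off(),2),np.round(f,2),h)
    if f[2]>8.6 or h or abs(f[1])>6: break
    if abs(f[1])>1: y+=np.clip(.08*f[1],-.15,.15)
print(monitor.sense()["clock"])
E
```

```text
False [ -0.03817144  -0.85727977 -23.0630431 ] [-0.10883428 -1.00070611 -0.53449689]
[ -0.75 -23.4 ] [  0.05  -0.82 -23.31] [-0.09 -1.32  0.12] False
[ -0.86 -23.8 ] [  0.05  -0.87 -23.76] [ 0.04 -1.65  0.59] False
[ -0.99 -24.2 ] [ -0.    -0.95 -24.25] [ 0.45 -1.38  0.22] False
[ -1.1 -24.6] [ 1.000e-02 -1.010e+00 -2.458e+01] [ 0.19 -0.25  0.9 ] False
[ -1.1 -25. ] [  0.05  -1.04 -24.88] [-0.03  0.59  2.87] False
[ -1.1 -25.4] [  0.1   -1.08 -25.21] [-0.38  0.68  5.25] False
[ -1.1 -25.8] [  0.13  -1.08 -25.56] [-0.33  0.82  5.92] False
[ -1.1 -26.2] [  0.15  -1.1  -25.89] [-0.29  1.17  6.52] False
[ -1.  -26.6] [  0.22  -1.11 -26.12] [-0.7   1.23  7.29] False
[ -0.91 -27.  ] [  0.26  -1.12 -26.38] [-0.73  0.27  8.26] False
[ -0.91 -27.4 ] [  0.29  -1.13 -26.71] [-0.58  0.31  8.51] False
[ -0.91 -27.8 ] [  0.35  -1.18 -26.98] [-0.5   0.88  9.38] False
20.9833
```

```bash
python3 - <<'E'
from h import *
from bench import eyes
env.release()
p=monitor.sense()["position"]
env.movel([p[0],p[1],.27],velocity=.1)
s=monitor.sense();print(s["clock"],s["contact_force"],s["finger_gap"])
d=eyes.grab_frame("scene")
cv2.imwrite("pics/c4.png",cv2.resize(d["frame"][60:300,100:420,::-1],(800,600)))
E
```

```text
23.1 [ 0.67198569 -0.05778735 -0.3328793 ] 1.0037076654761552
```

View pics/c4.png

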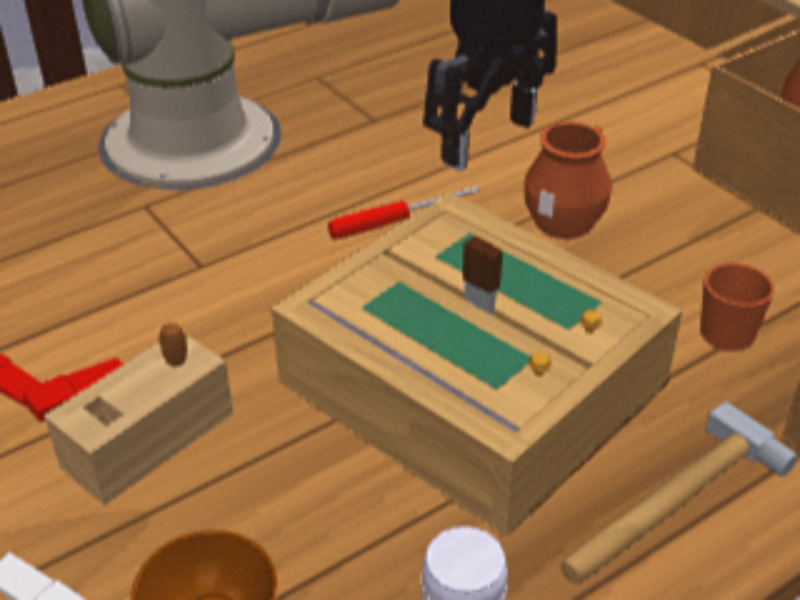

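The feeler stands upright in the gap by itself at (482,275), with the gripper clear above it and the pots untouched.

```bash
python3 -c "
from bench import job
print(job.hand_in())"
```

```text
the job is handed in; nothing more can be done
None
```

The job is handed in: I pressed the feeler in to about 9.4 N of drag and let go, and it stands upright by itself in the door gap with the pots untouched; the red and white look-alikes toppled during the run, though by my path the arm stayed well above them.

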